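# Find the slide's tight spot, back off and set the travel stop

### The arm

A 7-joint arm with a two-finger parallel gripper is mounted at the origin on a cart in front of the work surface, level with it; the furniture and walls round the work are solid. World frame = base frame: x ahead of the robot, y to its left, z up, the work surface at z = 0. Lengths are in m, angles in rad, forces in N, time in s.
With the tool pointing down it reaches from about 0.4 to 0.85 m from the base axis. Payload 10.4 kg.
Tool frame: the origin (TCP) lies midway between the tips of the shut fingers; the grasp point (between the pads) lies 19 mm behind it (tcp_to_grasp is the distance from the TCP to the grasp point, in m); z points along the fingers, y is the line along which they close (so a half turn about z gives the same grasp; the last joint's range is limited). The gripper opens to 85 mm and grips with 20 to 120 N. Pads are 22 mm wide; open, the fingers measure 114 mm over their backs; the gripper's body (76 mm by 85 mm) begins 54 mm behind the grasp point. The pads swing forward as they close: fully open they stand 13 mm farther back than shut.
Start: joints at [-1.248, 0.332, -0.065, 1.46, 0.022, 1.35, -0.088], TCP at [0.212, 0.588, 0.231] pointing down, gripper open.
Joint ranges: [-2.6, 2.6], [-0.5, 2.12], [-1.47, 1.34], [0.16, 2.42], [-1.27, 4.41], [0.06, 2.06], [-2.6, 2.6]. Speed limits (rad/s): [2.22, 2.22, 2.79, 2.79, 3.14, 3.14, 3.14].

### API

Orientations are given as a unit quaternion [x, y, z, w].
In Python, from rig import state, camera, get_calibration, close_job, tcp_to_grasp gives the robot as it stands.
- The arm moves only by the tool servo_tool, never from a script. Its argument "rows" is text: rows parted by semicolons, each of 6 numbers parted by spaces: the shift along the world's x, y, z each as a share of 0.2 m, from -1 to 1, then the turn, a rotation vector about the world's x, y, z each as a share of 180 degrees, from -1 to 1. In form: x y z rx ry rz; .... A call has 1 to 12 rows; each row is the pose to reach, as a shift and turn from the pose commanded when the call began, turning the shorter way round; what a row does not reach only later rows make up. A row lasts 1/8 s, in which the tool goes at most 62.5 mm and 10.7 degrees, less where a joint would pass 70% of its speed; a pose out of reach is approached as far as the arm can. A call with a number of a shift or a turn outside -1 to 1 is refused whole. A call with a gripper value outside its range is refused whole. "jaw" is the closure, from 0 (fully open) to 1 (shut), set as the call begins (left out, the last holds). The fingers move at their own pace and stop on an object; "newtons" is the grip in N (left out, the last holds). Time passes only in rows, so rows that repeat a pose let the fingers close. It gives the time, the measured TCP pose, the force, the opening and the grip force at its end, in the units of the state.
- state(): the state, without advancing time (a new reading comes with each control period).
- camera(name): name is "scene" or "top"; returns (picture, depth): 400x640x3 uint8, red, green, blue; 400x640 float32, m along the optical axis (not along the pixel's ray), 0 where there is no reading.
- get_calibration(name): a dict with "camera_matrix" (3x3 intrinsics, pixels), "world_from_camera" (4x4, takes a point from camera to world coordinates). Camera axes: x right, y down, z forward; pixel columns grow to the right and rows downward; lengths in m; the calibration is good to about 2 mm. A picture is of the moment at which its call begins. get_calibration takes no time and is no camera call.
- close_job(): hands the job in; it is judged then, once.
The state is a dict: "time": time; "qpos": joint angles; "qvel": joint speeds; "joint_efforts": joint torques, N m; "ee_pos": TCP position; "tool_rot": TCP orientation; "force": force on the tool from outside, world axes, zero at the start; "wrist_torque": the same for the moment, N m; "grip_width": finger opening in m; "grasp_force": force on a finger pad.
Only numpy, scipy, OpenCV 4.12 (cv2) and the standard library are available. Lean on these libraries where they do the work, as an engineer would, in place of code of your own. Each camera call takes 0.05 s, during which the arm holds its last target. There are 200 camera calls.

### The job

The carriage (with the flat black grip) of the length-gauge slide on the bench binds somewhere along its rail. Slide the carriage gently (20 N at most) away from its end of the rail until you clearly feel it bind, so that the drag pointer it pushes ahead marks the place; then back the carriage off about 20 mm from the pointer, and finally slide the travel stop (with the round steel post) up against the carriage. Do not touch the pointer, leave the tools beside the slide where they are, and let go of everything.

Things in the scene. Friction and masses are not known exactly. Their poses are not given: they have to be found in the camera images.
- rail: The slide's base, fixed to the bench: dark steel plate 96 x 500 mm, 8 mm thick, a light metal rail 450 mm long down it, a grey block at each end. Origin on the bench under the rail's middle; y runs along the rail from the carriage's end to the stop's end; x points across, away from the robot, to the side with the pointer's thin rod; z up.
- track: The hidden running surface inside the rail, fixed to it; same pose as rail. Somewhere along it (carriage joint between about 0.08 and 0.20) lies the tight spot, which cannot be seen. There the resistance grows springily by about 2.5 N for each further mm; when let go the carriage may spring back a few mm.
- carriage (a joint): Travel of the carriage in m, 0 at its end of the rail (where it starts, 0 to 0.03), growing along rail's +y towards the stop. Stiff sliding fit: running free it takes about 5 N, anywhere but at the tight spot, and it stays where it is left.
- carriage_grip (a point): Centre of the carriage's upright black grip, 60 mm above the bench: a plate 32 mm wide across the rail, 14 mm thick along it, from 39 to 79 mm above the bench; grip it from above across the 14 mm, fingers closing along rail's y. The grey carriage under it is 80 mm long, 60 mm wide, top at 35 mm (screw heads 37 mm); the grip stands in its middle.
- carriage_nose (a point): Middle of the carriage's front end (rail's +y side), 40 mm ahead of the grip's centre along rail's y and 30 mm above the bench; its axes are parallel to rail's.
- stop (a joint): Travel of the travel stop in m, 0 at the other end of the rail (it starts at 0 to 0.03), growing along rail's -y towards the carriage. It slides with about 2.5 N and stays where it is left.
- stop_grip (a point): Centre of the round steel post on the travel stop, 60 mm above the bench. The post is 16 mm in diameter and stands from 39 to 79 mm above the bench. The grey stop under it is 70 mm long and 60 mm wide, its top 35 mm above the bench (42 mm at a cross strip by its nose); the post stands 20 mm beyond its middle, on the side away from the carriage.
- stop_nose (a point): Middle of the end of the stop that faces the carriage, 55 mm from the post's centre along rail's -y, 30 mm above the bench. The stop is against the carriage when this point meets carriage_nose.
- pointer_face (a point): Face of the drag pointer that looks at the carriage, 30 mm above the bench; axes parallel to rail's. The pointer: a steel flag 14 mm wide, 4 mm thick, top at 37 mm, on the thin rod 46 mm to rail's +x. A lug flush with the carriage's nose pushes it ahead (1 N) and leaves it when the carriage goes back, so it shows the farthest place of carriage_nose. It starts 10 to 60 mm ahead, short of the tight spot.
- pointer (a joint): Travel of the drag pointer in m along rail's +y.
- spanner_b: Combination spanner 179 mm long lying beside the slide on the robot's side; not to be moved. Origin under its middle.
- die_0: Grey metal die segment, 37 x 36 mm, 56 mm tall, standing beyond the slide; not to be moved. Origin under its middle.
- screwdriver_blue: Screwdriver 172 mm long lying beyond the slide; not to be moved. Origin under its middle.

How it is judged:
By the outcome, as a careful person would: the job done as asked, in the order asked, and still so for the second after the job is handed in, with the robot touching nothing.
It also fails if it takes over 72 s, if anything falls off the work surface, if the arm or the gripper's body presses on something with over 40 N, if the wrist force passes 120 N, or if a joint passes its speed limit or range.

## Working session

There is one attempt and no reset: what is moved stays moved. The work goes in short steps, Python scripts to look and compute and a tool call to move; the robot and the scene stay as the last step left them, time stands still between calls to the robot, and variables do not carry over. Pictures are saved under pics/ and viewed, at most 10 in all, crops included, and the job is handed in when it is done.

Besides the shell and the picture viewer there is one more tool, called as name(argument=value, ...) on one line, values as JSON. servo_tool: Moves the arm, as the interface text tells. Shift numbers are shares of 0.2 m and turn numbers shares of 180 degrees, none past 1 either way. Its arguments: {"type":"object","properties":{"rows":{"type":"string"},"jaw":{"type":"number"},"newtons":{"type":"number"}},"required":["rows"]}

```bash
mkdir -p pics; cat > h.py <<'E'
import numpy as np, cv2
from rig import *
def snap(n,f):
    p,d=camera(n); cv2.imwrite(f'pics/{f}.png',p[:,:,::-1]); np.save(f'pics/{f}.npy',d); return p,d
def px(n,u,v,z=None,d=None):
    c=get_calibration(n);K=np.array(c['camera_matrix']);T=np.array(c['world_from_camera'])
    r=np.linalg.inv(K)@[u,v,1]
    if z is None: p=r*d[int(v),int(u)]; return (T@[*p,1])[:3]
    w=T[:3,:3]@r; return T[:3,3]+w*(z-T[2,3])/w[2]
E
python3 - <<'E'
from h import *
snap('scene','s0');snap('top','t0');s=state();print(s)
print(tcp_to_grasp, get_calibration('top'),get_calibration('scene'))
E
```

```text
{'time': 0.1, 'qpos': array([-1.2475615 ,  0.33277947, -0.06471868,  1.46083181,  0.02161477,
        1.34990641, -0.08847572]), 'qvel': array([ 0.00162678, -0.00138747,  0.00088274, -0.00252775,  0.00236072,
       -0.00310964,  0.00023891]), 'joint_efforts': array([ 1.43445784e-03, -6.26738977e+01,  4.92781238e-02, -3.92431068e+01,
        1.63814082e-02,  6.84077677e-03, -4.13120051e-05]), 'ee_pos': array([0.21174982, 0.58768979, 0.23062597]), 'tool_rot': array([ 1.72025497e-01,  9.85092306e-01, -6.09970703e-04, -7.41254845e-05]), 'force': array([ 0.13292456, -0.66696594,  0.49097196]), 'wrist_torque': array([ 0.01236495,  0.03899185, -0.00965527]), 'grasp_force': 0.0, 'grip_width': 0.08524378977253104}
0.0187 {'camera_matrix': array([[463.86512977,   0.        , 316.83159828],
       [  0.        , 463.86512977, 205.39988292],
       [  0.        ,   0.        ,   1.        ]]), 'world_from_camera': array([[-0.06916353, -0.97337076,  0.21855382,  0.33460221],
       [-0.99760267,  0.06697682, -0.01740734,  0.02957902],
       [ 0.00230575, -0.21923383, -0.97566962,  1.01827884],
       [ 0.        ,  0.        ,  0.        ,  1.        ]])} {'camera_matrix': array([[453.53066252,   0.        , 319.04265374],
       [  0.        , 453.53066252, 200.25788941],
       [  0.        ,   0.        ,   1.        ]]), 'world_from_camera': array([[ 0.66483152, -0.49771291,  0.55702864,  0.09684793],
       [-0.74673828, -0.42333326,  0.51300184, -0.40106627],
       [-0.01951889, -0.7570144 , -0.65310658,  0.62962263],
       [ 0.        ,  0.        ,  0.        ,  1.        ]])}
```

View pics/t0.png

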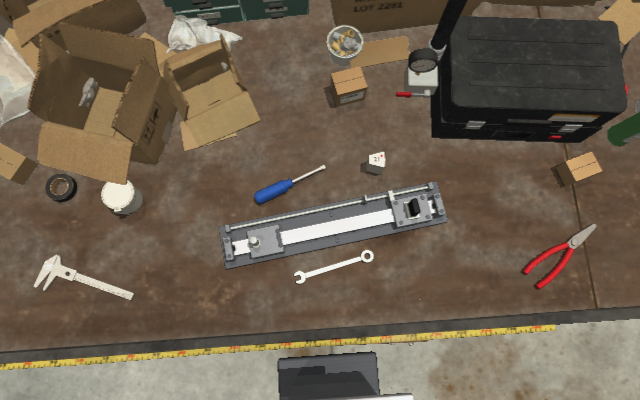

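View pics/s0.png

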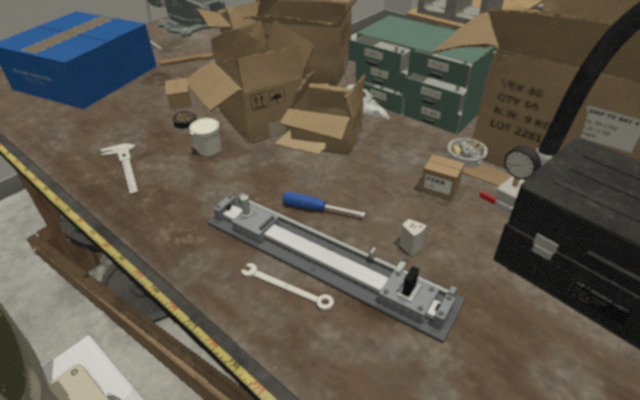

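The top view shows the slide from about (222,250) to (447,200). The carriage with its black grip is at about (413,207), the stop post at (254,241) and the pointer flag near (365,198). Next I'll enlarge that area.

```bash
python3 - <<'E'
from h import *
im=cv2.imread('pics/t0.png')[165:275,210:460]
cv2.imwrite('pics/t0c.png',cv2.resize(im,None,fx=3.2,fy=3.2,interpolation=cv2.INTER_CUBIC))
E
```

```text
(no output)
```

View pics/t0c.png

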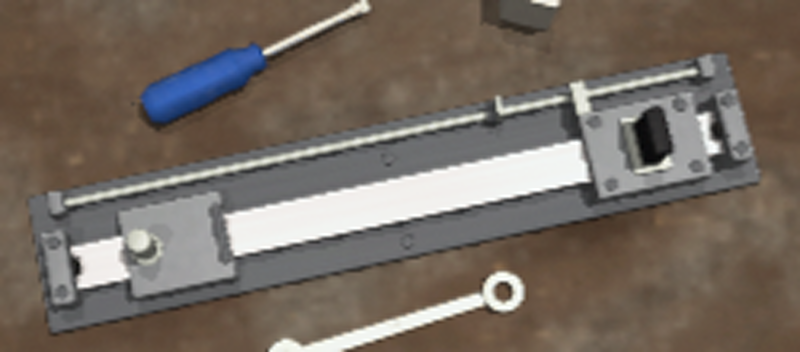

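Crop readings: plate corners (30,200), (52,332), (760,180), (722,55). Carriage top corners (582,113), (600,197), (710,172), (692,92). Post top at (140,238), pointer flag at (498,108).

```bash
python3 - <<'E'
from h import *
P=lambda u,v,z:px('top',210+u/3.2,165+v/3.2,z)
c=[P(*q,.008) for q in [(30,200),(52,332),(760,180),(722,55)]]
o=sum(c)/4; a=(c[2]+c[3]-c[0]-c[1]); yaw=np.arctan2(-a[1],-a[0]) # placeholder
yv=-(a[:2])/np.linalg.norm(a[:2]); xv=np.array([yv[1],-yv[0]])
print('corners',c,'o',o,'len',np.linalg.norm(a)/2,'yv',yv,'xv',xv)
L=lambda p:(round((p[:2]-o[:2])@xv,4),round((p[:2]-o[:2])@yv,4))
for n,q in dict(c1=(582,113,.035),c2=(600,197,.035),c3=(710,172,.035),c4=(692,92,.035),s1=(118,212,.035),s2=(130,297,.035),s3=(237,275,.035),s4=(218,195,.035),post=(140,238,.079),flag=(498,103,.037),grip=(650,120,.079)).items():
    p=P(*q); print(n,p.round(4),L(p))
# depth-based: grip & post points above 0.05
d=np.load('pics/t0.npy');v,u=np.mgrid[165:275,210:460]
cal=get_calibration('top');K=cal['camera_matrix'];T=cal['world_from_camera']
D=d[165:275,210:460];pc=np.stack([(u-K[0,2])/K[0,0]*D,(v-K[1,2])/K[1,1]*D,D,np.ones_like(D)],-1)@T.T
w=pc[...,:3].reshape(-1,3);l=np.c_[(w[:,:2]-o[:2])@xv,(w[:,:2]-o[:2])@yv,w[:,2]]
for lo,hi in((-.25,-.05),(.05,.25)):
    m=(l[:,2]>.065)&(l[:,2]<.09)&(abs(l[:,0])<.03)&(l[:,1]>lo)&(l[:,1]<hi)
    print(m.sum(),l[m].mean(0),l[m].min(0),l[m].max(0),w[m].mean(0))
E
```

```text
corners [array([0.52579367, 0.22964517, 0.008     ]), array([0.43414424, 0.21690845, 0.008     ]), array([ 0.5050994 , -0.27492866,  0.008     ]), array([ 0.59610306, -0.25988959,  0.008     ])] o [ 0.51528509 -0.02206616  0.008     ] len 0.4957434872223356 yv [-0.14247747  0.98979805] xv [0.98979805 0.14247747]
c1 [ 0.555  -0.1519  0.035 ] (np.float64(0.0208), np.float64(-0.1341))
c2 [ 0.4964 -0.1579  0.035 ] (np.float64(-0.038), np.float64(-0.1317))
c3 [ 0.5083 -0.2338  0.035 ] (np.float64(-0.0371), np.float64(-0.2086))
c4 [ 0.5645 -0.2284  0.035 ] (np.float64(0.0193), np.float64(-0.2113))
s1 [0.5085 0.1657 0.035 ] (np.float64(0.02), np.float64(0.1868))
s2 [0.451  0.1598 0.035 ] (np.float64(-0.0377), np.float64(0.1892))
s3 [0.4607 0.0884 0.035 ] (np.float64(-0.0383), np.float64(0.1171))
s4 [0.5154 0.0982 0.035 ] (np.float64(0.0173), np.float64(0.119))
post [0.4829 0.1462 0.079 ] (np.float64(-0.008), np.float64(0.1712))
flag [ 0.5654 -0.0952  0.037 ] (np.float64(0.0392), np.float64(-0.0795))
grip [ 0.5374 -0.1874  0.079 ] (np.float64(-0.0016), np.float64(-0.1668))
122 [-0.0090462  -0.16809604  0.07713839] [-0.02456834 -0.17772233  0.06529964] [ 0.00828527 -0.16174046  0.08283201] [ 0.53028108 -0.18973617  0.07713839]
55 [-0.00913045  0.17333892  0.07828958] [-0.01608477  0.16629071  0.06706421] [-0.00056716  0.18160529  0.08362028] [0.48155089 0.14820349 0.07828958]
```

servo_tool(rows="0.4 -0.975 0 0 0 0.156;0.4 -0.975 0 0 0 0.156;0.4 -0.975 0 0 0 0.156;0.4 -0.975 0 0 0 0.156;0.4 -0.975 0 0 0 0.156", jaw=0.4, newtons=60)

```text
time: 0.72
ee_pos: [0.2928, 0.3915, 0.2315]
tool_rot: [-0.07, 0.998, 0.0, 0.0]
force: [0.3, -0.4, 0.2]
grip_width: 0.0511
grasp_force: 0.0
```

servo_tool(rows="0.4 -0.975 0 0 0 0;0.4 -0.975 0 0 0 0;0.4 -0.975 0 0 0 0;0.4 -0.975 0 0 0 0;0.4 -0.975 0 0 0 0")

```text
time: 1.35
ee_pos: [0.3722, 0.1978, 0.2314]
tool_rot: [-0.071, 0.997, 0.0, 0.0]
force: [0.2, 1.5, -0.8]
grip_width: 0.0513
grasp_force: 0.0
```

servo_tool(rows="0.4 -0.975 0 0 0 0;0.4 -0.975 0 0 0 0;0.4 -0.975 0 0 0 0;0.4 -0.975 0 0 0 0;0.4 -0.975 0 0 0 0")

```text
time: 1.98
ee_pos: [0.4525, 0.0035, 0.2312]
tool_rot: [-0.072, 0.997, -0.0, -0.0]
force: [0.0, -0.2, 0.4]
grip_width: 0.051
grasp_force: 0.0
```

servo_tool(rows="0.4 -0.975 -0.4 0 0 0;0.4 -0.975 -0.4 0 0 0;0.4 -0.975 -0.4 0 0 0;0.4 -0.975 -0.4 0 0 0;0.4 -0.975 -0.4 0 0 0;0.4 -0.975 -0.4 0 0 0")

```text
time: 2.72
ee_pos: [0.5325, -0.1892, 0.1509]
tool_rot: [-0.074, 0.997, 0.001, -0.0]
force: [-1.4, 0.2, -1.0]
grip_width: 0.0513
grasp_force: 0.0
```

```bash
python3 - <<'E'
from h import *
s=state();print(s['time'],s['ee_pos'],s['tool_rot'],s['force'],s['grip_width'],s['qpos'].round(2))
p,d=snap('scene','s1')
im=cv2.imread('pics/s1.png')[170:340,200:480];cv2.imwrite('pics/s1c.png',cv2.resize(im,None,fx=2.8,fy=2.8,interpolation=2))
E
```

```text
2.725 [ 0.53250229 -0.18923609  0.15090221] [-7.35073848e-02  9.97294430e-01  5.64939705e-04 -4.07418240e-04] [-1.3831538   0.181717   -1.01419463] 0.05125868700921033 [-0.32  0.3   0.69  1.76 -0.21  1.16  2.15]
```

View pics/s1c.png

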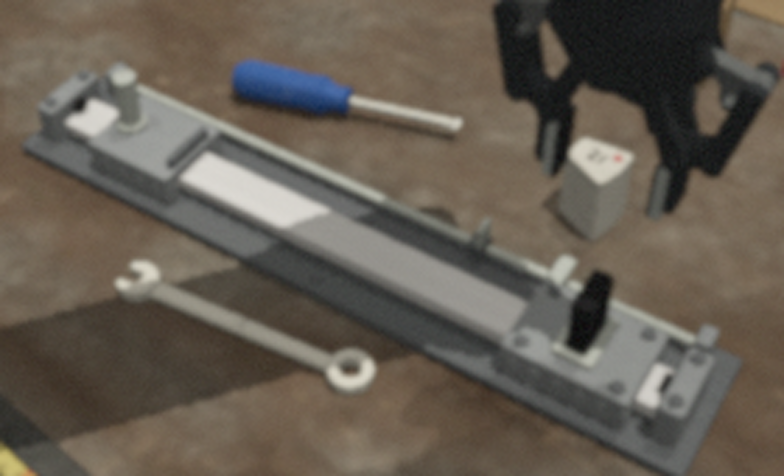

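The crop shows the gripper above the slide, the black grip top at about (598,280) and its base at (582,345), with the pointer flag at (480,235). I'll check the grip's position from this second view.

```bash
python3 - <<'E'
from h import *
for q in[(588,282),(605,274)]: print(px('scene',200+q[0]/2.8,170+q[1]/2.8,.079))
d=np.load('pics/s1.npy');v,u=np.mgrid[170:340,200:480];c=get_calibration('scene');K=c['camera_matrix'];T=c['world_from_camera'];D=d[170:340,200:480]
w=(np.stack([(u-K[0,2])/K[0,0]*D,(v-K[1,2])/K[1,1]*D,D,np.ones_like(D)],-1)@T.T)[...,:3].reshape(-1,3)
for x,y in((.53,-.19),(.482,.148)):
    m=(w[:,2]>.05)&(w[:,2]<.085)&(np.hypot(w[:,0]-x,w[:,1]-y)<.03);print(m.sum(),w[m].mean(0),w[m].min(0),w[m].max(0))
E
```

```text
[ 0.53261464 -0.18961316  0.079     ]
[ 0.54377061 -0.1936161   0.079     ]
287 [ 0.52552683 -0.19699676  0.07071778] [ 0.5134682  -0.20354179  0.0501144 ] [ 0.54604531 -0.1866386   0.08138762]
125 [0.4794613  0.14171506 0.06820875] [0.47358226 0.13619664 0.05013174] [0.48812005 0.15275791 0.08150271]
```

servo_tool(rows="-0.01 -0.01 -0.25 0 0 0;-0.01 -0.01 -0.4 0 0 0;-0.01 -0.01 -0.475 0 0 0;-0.01 -0.01 -0.52 0 0 0;-0.01 -0.01 -0.52 0 0 0")

```text
time: 3.4
ee_pos: [0.5302, -0.1936, 0.0478]
tool_rot: [-0.072, 0.997, 0.0, 0.0]
force: [0.2, 0.2, 0.5]
grip_width: 0.0511
grasp_force: 0.0
```

servo_tool(rows="0 0 0 0 0 0;0 0 0 0 0 0;0 0 0 0 0 0;0 0 0 0 0 0;0 0 0 0 0 0", jaw=1, newtons=50)

```text
time: 4.03
ee_pos: [0.5303, -0.194, 0.0482]
tool_rot: [-0.072, 0.997, 0.0, 0.001]
force: [-0.7, 1.7, 7.2]
grip_width: 0.0131
grasp_force: 48.8
```

servo_tool(rows="-0.004 0.025 0 0 0 0;-0.007 0.05 0 0 0 0;-0.011 0.075 0 0 0 0;-0.014 0.1 0 0 0 0;-0.018 0.125 0 0 0 0;-0.022 0.15 0 0 0 0;-0.025 0.175 0 0 0 0;-0.029 0.2 0 0 0 0;-0.032 0.225 0 0 0 0;-0.036 0.25 0 0 0 0")

```text
time: 5.28
ee_pos: [0.5233, -0.1452, 0.0482]
tool_rot: [-0.072, 0.997, -0.001, 0.001]
force: [1.9, -5.4, 3.8]
grip_width: 0.0133
grasp_force: 49.7
```

servo_tool(rows="-0.0036 0.025 0 0 0 0;-0.0036 0.025 0 0 0 0")

```text
time: 5.52
ee_pos: [0.5225, -0.1397, 0.0482]
tool_rot: [-0.072, 0.997, -0.001, 0.001]
force: [0.1, -2.2, 6.6]
grip_width: 0.0135
grasp_force: 50.0
```

servo_tool(rows="-0.002 0.0125 0 0 0 0;-0.0036 0.025 0 0 0 0")

```text
time: 5.78
ee_pos: [0.5219, -0.1355, 0.0482]
tool_rot: [-0.071, 0.997, -0.001, 0.001]
force: [1.1, -6.1, 5.0]
grip_width: 0.0131
grasp_force: 49.7
```

servo_tool(rows="-0.002 0.0125 0 0 0 0;-0.0036 0.025 0 0 0 0")

```text
time: 6.02
ee_pos: [0.5212, -0.1304, 0.0482]
tool_rot: [-0.071, 0.997, -0.001, 0.001]
force: [1.5, -5.9, 4.9]
grip_width: 0.013
grasp_force: 49.7
```

servo_tool(rows="-0.002 0.0125 0 0 0 0;-0.0036 0.025 0 0 0 0")

```text
time: 6.28
ee_pos: [0.5205, -0.1254, 0.0481]
tool_rot: [-0.071, 0.997, -0.001, 0.001]
force: [0.9, -6.7, 5.3]
grip_width: 0.0137
grasp_force: 49.7
```

servo_tool(rows="-0.002 0.0125 0 0 0 0;-0.0036 0.025 0 0 0 0")

```text
time: 6.52
ee_pos: [0.5197, -0.1205, 0.0481]
tool_rot: [-0.071, 0.997, -0.001, 0.001]
force: [0.8, -5.7, 4.4]
grip_width: 0.0136
grasp_force: 49.7
```

servo_tool(rows="-0.002 0.0125 0 0 0 0;-0.0036 0.025 0 0 0 0")

```text
time: 6.78
ee_pos: [0.519, -0.1154, 0.0481]
tool_rot: [-0.071, 0.997, -0.001, 0.001]
force: [1.2, -6.1, 5.2]
grip_width: 0.0129
grasp_force: 49.7
```

servo_tool(rows="-0.002 0.0125 0 0 0 0;-0.0036 0.025 0 0 0 0")

```text
time: 7.02
ee_pos: [0.5183, -0.1104, 0.0481]
tool_rot: [-0.072, 0.997, -0.001, 0.001]
force: [0.9, -6.4, 5.7]
grip_width: 0.0135
grasp_force: 49.7
```

servo_tool(rows="-0.002 0.0125 0 0 0 0;-0.0036 0.025 0 0 0 0")

```text
time: 7.28
ee_pos: [0.5176, -0.1054, 0.0481]
tool_rot: [-0.072, 0.997, -0.001, 0.001]
force: [0.6, -6.1, 5.1]
grip_width: 0.0132
grasp_force: 49.8
```

servo_tool(rows="-0.002 0.0125 0 0 0 0;-0.0036 0.025 0 0 0 0")

```text
time: 7.52
ee_pos: [0.5169, -0.1004, 0.0481]
tool_rot: [-0.071, 0.997, -0.001, 0.001]
force: [1.5, -6.2, 4.7]
grip_width: 0.0134
grasp_force: 49.8
```

servo_tool(rows="-0.002 0.0125 0 0 0 0;-0.0036 0.025 0 0 0 0")

```text
time: 7.78
ee_pos: [0.5162, -0.0958, 0.0482]
tool_rot: [-0.071, 0.997, -0.001, 0.001]
force: [1.6, -9.1, 3.1]
grip_width: 0.0131
grasp_force: 49.6
```

servo_tool(rows="-0.0007 0.005 0 0 0 0")

```text
time: 7.9
ee_pos: [0.5162, -0.0954, 0.0482]
tool_rot: [-0.071, 0.997, -0.001, 0.001]
force: [3.0, -10.9, 2.6]
grip_width: 0.0131
grasp_force: 49.5
```

servo_tool(rows="-0.0007 0.005 0 0 0 0")

```text
time: 8.02
ee_pos: [0.5161, -0.0948, 0.0482]
tool_rot: [-0.071, 0.997, -0.002, 0.001]
force: [2.7, -11.6, 1.6]
grip_width: 0.0134
grasp_force: 49.4
```

servo_tool(rows="-0.0007 0.005 0 0 0 0")

```text
time: 8.15
ee_pos: [0.5159, -0.0942, 0.0481]
tool_rot: [-0.071, 0.997, -0.002, 0.001]
force: [3.6, -13.5, 0.9]
grip_width: 0.0133
grasp_force: 49.3
```

servo_tool(rows="-0.0007 0.005 0 0 0 0")

```text
time: 8.28
ee_pos: [0.5159, -0.0935, 0.0482]
tool_rot: [-0.071, 0.997, -0.002, 0.001]
force: [4.6, -14.7, 0.2]
grip_width: 0.0132
grasp_force: 49.3
```

servo_tool(rows="0.002 -0.012 0 0 0 0;0.004 -0.03 0 0 0 0;0.008 -0.055 0 0 0 0;0.012 -0.08 0 0 0 0;0.016 -0.11 0 0 0 0;0.016 -0.11 0 0 0 0")

```text
time: 9.02
ee_pos: [0.5185, -0.1116, 0.0481]
tool_rot: [-0.072, 0.997, 0.0, 0.0]
force: [-3.1, 1.6, 9.8]
grip_width: 0.0134
grasp_force: 50.9
```

servo_tool(rows="0.0013 -0.009 0 0 0 0;0.0013 -0.009 0 0 0 0")

```text
time: 9.28
ee_pos: [0.5186, -0.1128, 0.0481]
tool_rot: [-0.072, 0.997, 0.001, 0.0]
force: [-2.3, 3.4, 10.8]
grip_width: 0.0134
grasp_force: 51.1
```

servo_tool(rows="0 0 0 0 0 0;0 0 0 0 0 0;0 0 0 0 0 0", jaw=0.4)

```text
time: 9.65
ee_pos: [0.5182, -0.1138, 0.0472]
tool_rot: [-0.072, 0.997, 0.0, -0.0]
force: [-0.2, -0.6, -0.7]
grip_width: 0.0513
grasp_force: 0.0
```

servo_tool(rows="0 0 0.1 0 0 0;0 0 0.3 0 0 0;0 0 0.5 0 0 0;0 0 0.5 0 0 0")

```text
time: 10.15
ee_pos: [0.52, -0.1141, 0.1501]
tool_rot: [-0.072, 0.997, 0.0, 0.003]
force: [0.1, 0.1, -0.5]
grip_width: 0.0513
grasp_force: 0.0
```

```bash
python3 - <<'E'
from h import *
s=state();print(s['time'],s['ee_pos'],s['tool_rot'],s['qpos'].round(2))
p,d=snap('scene','s2')
im=cv2.imread('pics/s2.png')[170:340,200:480];cv2.imwrite('pics/s2c.png',cv2.resize(im,None,fx=2.8,fy=2.8,interpolation=2))
E
```

```text
10.15 [ 0.52001755 -0.11413736  0.15005084] [-7.19867629e-02  9.97402384e-01  4.60820268e-05  2.52743875e-03] [-0.48  0.21  0.69  1.85 -0.15  1.13  1.98]
```

View pics/s2c.png

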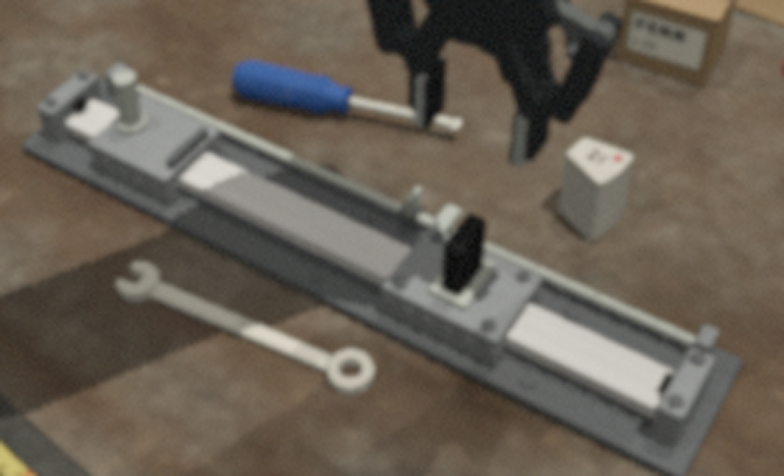

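The carriage now sits at mid-rail with its grip at about (465,250). The pointer flag at (415,200) is clear of the lug at (450,215). Next I move to the post.

servo_tool(rows="-0.098 0.3 0 0 0 0;-0.098 0.65 0 0 0 0;-0.098 0.65 0 0 0 0")

```text
time: 10.58
ee_pos: [0.4977, 0.0209, 0.146]
tool_rot: [-0.076, 0.997, 0.0, -0.001]
force: [0.6, -0.9, 0.1]
grip_width: 0.0513
grasp_force: 0.0
```

servo_tool(rows="-0.098 0.3 0 0 0 0;-0.098 0.65 0 0 0 0;-0.098 0.65 0 0 0 0;-0.098 0.65 0 0 0 0")

```text
time: 11.08
ee_pos: [0.4789, 0.1454, 0.1464]
tool_rot: [-0.072, 0.997, -0.001, -0.001]
force: [0.5, -1.3, -0.0]
grip_width: 0.0516
grasp_force: 0.0
```

```bash
python3 - <<'E'
from h import *
s=state();print(s['time'],s['ee_pos'],s['tool_rot'])
p,d=snap('top','t2')
im=cv2.imread('pics/t2.png')[165:275,210:460]
cv2.imwrite('pics/t2c.png',cv2.resize(im,None,fx=3.2,fy=3.2,interpolation=cv2.INTER_CUBIC))
E
```

```text
11.075 [0.4789286  0.1454487  0.14641141] [-7.22403652e-02  9.97386804e-01 -6.45891121e-04 -6.89575772e-04]
```

View pics/t2c.png

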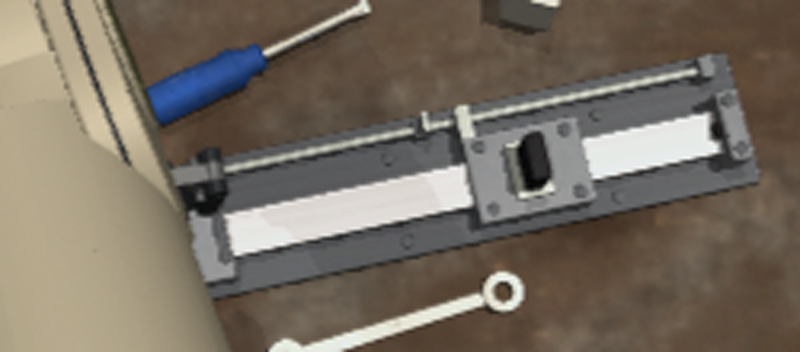

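The top view shows the pointer flag's rear face at about (428,125) and the lug's front at (457,120). That is roughly 29 px, or about 20 mm, as wanted. Next I grip the post.

servo_tool(rows="0.01 0.012 -0.25 0 0 0;0.01 0.012 -0.4 0 0 0;0.01 0.012 -0.47 0 0 0;0.01 0.012 -0.5 0 0 0;0.01 0.012 -0.5 0 0 0")

```text
time: 11.75
ee_pos: [0.4816, 0.1483, 0.0479]
tool_rot: [-0.072, 0.997, 0.0, 0.0]
force: [0.4, 0.3, 0.5]
grip_width: 0.0514
grasp_force: 0.0
```

servo_tool(rows="0 0 0 0 0 0;0 0 0 0 0 0;0 0 0 0 0 0;0 0 0 0 0 0;0 0 0 0 0 0", jaw=1, newtons=50)

```text
time: 12.38
ee_pos: [0.4816, 0.1487, 0.0482]
tool_rot: [-0.072, 0.997, 0.0, 0.001]
force: [-1.1, -1.2, 6.5]
grip_width: 0.0145
grasp_force: 48.6
```

servo_tool(rows="0.004 -0.03 0 0 0 0;0.01 -0.07 0 0 0 0;0.017 -0.12 0 0 0 0;0.025 -0.175 0 0 0 0;0.033 -0.23 0 0 0 0;0.042 -0.29 0 0 0 0;0.051 -0.35 0 0 0 0;0.059 -0.41 0 0 0 0;0.068 -0.47 0 0 0 0;0.077 -0.53 0 0 0 0;0.085 -0.585 0 0 0 0;0.09 -0.62 0 0 0 0")

```text
time: 13.88
ee_pos: [0.4995, 0.0247, 0.0482]
tool_rot: [-0.072, 0.997, 0.001, 0.0]
force: [-2.7, 2.0, 8.9]
grip_width: 0.0149
grasp_force: 48.9
```

servo_tool(rows="0.004 -0.03 0 0 0 0;0.009 -0.06 0 0 0 0;0.013 -0.09 0 0 0 0;0.017 -0.12 0 0 0 0;0.021 -0.145 0 0 0 0;0.024 -0.165 0 0 0 0")

```text
time: 14.62
ee_pos: [0.5042, -0.0081, 0.0482]
tool_rot: [-0.072, 0.997, 0.001, 0.0]
force: [-4.5, 2.5, 9.7]
grip_width: 0.0147
grasp_force: 49.0
```

servo_tool(rows="0.002 -0.01 0 0 0 0;0.003 -0.02 0 0 0 0;0.0045 -0.03 0 0 0 0;0.006 -0.04 0 0 0 0")

```text
time: 15.12
ee_pos: [0.5054, -0.0159, 0.0482]
tool_rot: [-0.072, 0.997, 0.001, 0.0]
force: [-3.8, 1.2, 10.2]
grip_width: 0.0147
grasp_force: 49.0
```

servo_tool(rows="0.0007 -0.005 0 0 0 0")

```text
time: 15.25
ee_pos: [0.5055, -0.017, 0.0482]
tool_rot: [-0.072, 0.997, 0.001, 0.0]
force: [-4.0, 2.3, 9.9]
grip_width: 0.0148
grasp_force: 49.0
```

servo_tool(rows="0.0007 -0.005 0 0 0 0")

```text
time: 15.38
ee_pos: [0.5056, -0.0179, 0.0482]
tool_rot: [-0.072, 0.997, 0.001, 0.0]
force: [-4.2, 2.2, 9.2]
grip_width: 0.0146
grasp_force: 49.0
```

servo_tool(rows="0.0007 -0.005 0 0 0 0")

```text
time: 15.5
ee_pos: [0.5058, -0.0188, 0.0482]
tool_rot: [-0.072, 0.997, 0.001, 0.0]
force: [-4.2, 6.3, 9.1]
grip_width: 0.0146
grasp_force: 49.2
```

servo_tool(rows="0.0003 -0.002 0 0 0 0")

```text
time: 15.62
ee_pos: [0.5058, -0.0188, 0.0482]
tool_rot: [-0.072, 0.997, 0.001, 0.0]
force: [-5.3, 5.5, 9.8]
grip_width: 0.0148
grasp_force: 49.2
```

The stop is held against the carriage: the tool no longer advances and the force has risen. I'll let go and retreat.

servo_tool(rows="0 0 0 0 0 0;0 0 0 0 0 0;0 0 0 0 0 0", jaw=0.4)

```text
time: 16.0
ee_pos: [0.5056, -0.0199, 0.0473]
tool_rot: [-0.072, 0.997, -0.0, -0.0]
force: [-0.4, -0.3, 0.6]
grip_width: 0.0513
grasp_force: 0.0
```

servo_tool(rows="0 0 0.1 0 0 0;0 0 0.3 0 0 0;0 0 0.6 0 0 0;0 0 0.9 0 0 0;0 0 0.9 0 0 0")

```text
time: 16.62
ee_pos: [0.5079, -0.0199, 0.2318]
tool_rot: [-0.072, 0.997, 0.001, 0.004]
force: [0.3, -0.4, -0.4]
grip_width: 0.0515
grasp_force: 0.0
```

servo_tool(rows="-0.3 0.9 0 0 0 0;-0.3 0.9 0 0 0 0;-0.3 0.9 0 0 0 0;-0.3 0.9 0 0 0 0;-0.3 0.9 0 0 0 0")

```text
time: 17.25
ee_pos: [0.4455, 0.1597, 0.2267]
tool_rot: [-0.072, 0.997, -0.0, -0.0]
force: [-0.3, -0.7, 0.8]
grip_width: 0.0511
grasp_force: 0.0
```

servo_tool(rows="-0.3 0.9 0 0 0 0;-0.3 0.9 0 0 0 0;-0.3 0.9 0 0 0 0;-0.3 0.9 0 0 0 0;-0.3 0.9 0 0 0 0;-0.3 0.9 0 0 0 0")

```text
time: 18.0
ee_pos: [0.3869, 0.3384, 0.2273]
tool_rot: [-0.07, 0.998, -0.0, 0.0]
force: [0.2, -0.2, 0.2]
grip_width: 0.0512
grasp_force: 0.0
```

```bash
python3 - <<'E'
from h import *
s=state();print(s['time'],s['ee_pos'],s['qvel'].round(3))
p,d=snap('top','t3')
im=cv2.imread('pics/t3.png')[165:275,210:460]
cv2.imwrite('pics/t3c.png',cv2.resize(im,None,fx=3.2,fy=3.2,interpolation=cv2.INTER_CUBIC))
E
```

```text
18.0 [0.3869081  0.33835836 0.22728957] [-0.001 -0.004 -0.006 -0.    -0.001 -0.001 -0.002]
```

View pics/t3c.png

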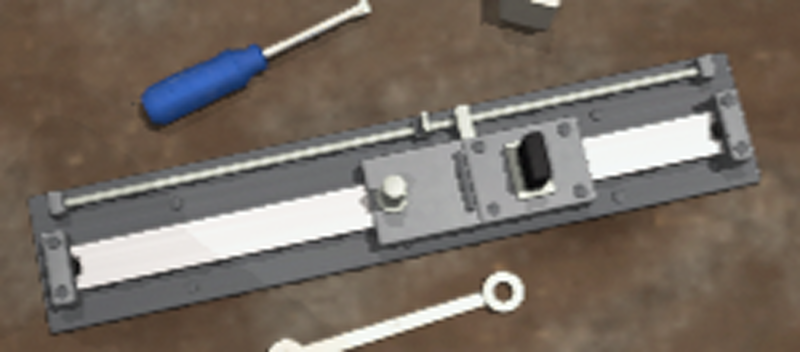

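The stop meets the carriage at about (472,180). The pointer (424,122) and the lug (463,120) have not moved, the tools are as they were, and the gripper is clear.

```bash
python3 -c "
from rig import close_job
print(close_job())"
```

```text
the job is handed in; nothing more can be done
None
```

The job is handed in: the carriage bound at about 15 N, it is backed off about 20 mm from the pointer, the stop is against it, and the arm is clear of everything.

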